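# Put the doming punches back on their stand in order of size

### The job

Stand the four steel doming punches upright on the four rubber pads of the wooden stand, one centred on each pad, in order of size: the smallest on the pad next to the upright brass post, and so on up to the largest on the pad farthest from it. Do not push the red tray of stones about.

Things in the scene. Friction and masses are not known exactly. Their poses are not given: they have to be found in the camera images.
- punch_16: The smallest of four steel doming punches: upright cylinder 16 mm across, straight side 45 mm high (grip there), then a hemispherical top of the same diameter, 53 mm tall in all, 80 g (+-15%). Starts upright and loose on the bench (height 0) between robot and stand. Origin: centre of its flat underside; z up its long axis.
- punch_24: The second smallest of four steel doming punches: upright cylinder 24 mm across, straight side 45 mm high (grip there), then a hemispherical top of the same diameter, 57 mm tall in all, 190 g (+-15%). Starts upright and loose on the bench (height 0) between robot and stand. Origin: centre of its flat underside; z up its long axis.
- punch_32: The second largest of four steel doming punches: upright cylinder 32 mm across, straight side 45 mm high (grip there), then a hemispherical top of the same diameter, 61 mm tall in all, 350 g (+-15%). Starts upright and loose on the bench (height 0) between robot and stand. Origin: centre of its flat underside; z up its long axis.
- punch_40: The largest of four steel doming punches: upright cylinder 40 mm across, straight side 45 mm high (grip there), then a hemispherical top of the same diameter, 65 mm tall in all, 570 g (+-15%). Starts upright and loose on the bench (height 0) between robot and stand. Origin: centre of its flat underside; z up its long axis.
- pad_1: Black rubber disc 58 mm across, 2 mm thick, fixed on the stand (fixed dark wooden block 370 x 80 mm, 18 mm high, place and yaw vary): number 1 of four in a straight row 70 mm apart, counted from the robot's right (-y) to left. Origin: centre of its underside, 18 mm above the bench (its top is at 20 mm). x across the row, away from the robot; y along the row, to the robot's left.
- pad_2: Black rubber disc 58 mm across, 2 mm thick, fixed on the stand (fixed dark wooden block 370 x 80 mm, 18 mm high, place and yaw vary): number 2 of four in a straight row 70 mm apart, counted from the robot's right (-y) to left. Origin: centre of its underside, 18 mm above the bench (its top is at 20 mm). x across the row, away from the robot; y along the row, to the robot's left.
- pad_3: Black rubber disc 58 mm across, 2 mm thick, fixed on the stand (fixed dark wooden block 370 x 80 mm, 18 mm high, place and yaw vary): number 3 of four in a straight row 70 mm apart, counted from the robot's right (-y) to left. Origin: centre of its underside, 18 mm above the bench (its top is at 20 mm). x across the row, away from the robot; y along the row, to the robot's left.
- pad_4: Black rubber disc 58 mm across, 2 mm thick, fixed on the stand (fixed dark wooden block 370 x 80 mm, 18 mm high, place and yaw vary): number 4 of four in a straight row 70 mm apart, counted from the robot's right (-y) to left. Origin: centre of its underside, 18 mm above the bench (its top is at 20 mm). x across the row, away from the robot; y along the row, to the robot's left.
- post: Upright brass knob-headed post, 36 mm high and 20 mm across, fixed on the stand at one end of the row, 65 mm beyond the centre of the end pad; it may be at either end. The other end has only a flat brass disc 20 mm across and 3 mm high. Origin: centre of its underside, on the stand's top.
- tray: Red plastic tray 130 x 180 mm, 20 mm high, holding clear stones, loose on the bench to the robot's right of the work; only to be left alone. Origin: centre of its underside, z up, y along its long side.
There are look-alikes about, which are no part of the job. Leave any orange or purple look-alike of the punch_40 alone.

How it is judged:
By the outcome, as a careful person would: the job done as asked, in the order asked, and still so for the second after the job is handed in, with the robot touching nothing.
It also fails if it takes over 93 s, if anything falls off the work surface, if the arm or the gripper's body presses on something with over 40 N, if the wrist force passes 120 N, or if a joint passes its speed limit or range.

### The arm

A 6-joint arm with a two-finger parallel gripper is mounted at the origin on the work surface. World frame = base frame: x ahead of the robot, y to its left, z up, the work surface at z = 0. Lengths are in m, angles in rad, forces in N, time in s.
With the tool pointing down it reaches from about 0.275 to 0.75 m from the base axis. Payload 10.2 kg.
Tool frame: the origin (TCP) lies at the very end of the fingers, on their centre line; the grasp point (between the pads) lies 19 mm behind it (arm.hold_point_z is the z of the grasp point in the tool frame, in m); z points along the fingers, y is the line along which they close (so a half turn about z gives the same grasp; the last joint's range is limited). The gripper opens to 88 mm and grips with 3 to 60 N. Pads are 18 mm wide; open, the fingers measure 123 mm over their backs; the gripper's body (75 mm by 187 mm) begins 45 mm behind the grasp point.
Start: joints at [1.091, 0.313, 1.498, -0, 1.331, -0.223], TCP at [0.133, 0.508, 0.239] pointing down, gripper open.
Joint ranges: [-2.94, 2.94], [-0.97, 2.17], [0.19, 2.56], [-1.23, 4.37], [0.02, 3.11], [-2.88, 2.88]. Speed limits (rad/s): [2.39, 2.39, 3.01, 3.14, 3.14, 3.14].

### API

Orientations are given as a unit quaternion [x, y, z, w].
In Python, from cell import arm, cams, job gives the robot as it stands.
- The arm moves only by the tool jog_arm, never from a script. Its argument "targets" is a list of rows, each an object with "delta_pos": the shift along the tool's x, y, z in mm, a list of three; "twist": the turn, a rotation vector about the tool's x, y, z in rad, a list of three; "claw": the opening, from 0 (shut) to 1 (fully open). A call has 1 to 5 rows; each row shifts and turns the commanded pose from where the row before left it, along the tool's axes as they then stand; what a row does not reach is not made up. A row lasts 1/8 s, in which the tool goes at most 62.5 mm and 10.7 degrees, less where a joint would pass 70% of its speed; a pose out of reach is approached as far as the arm can. A call with a gripper value outside its range is refused whole. The fingers move at their own pace and stop on an object; "newtons" is the grip in N (left out, the last holds). Time passes only in rows, so rows that do not move let the fingers close. It gives the time, the measured TCP pose, the force, the opening and the grip force at its end, in the units of the state.
- arm.read_state(): the state, without advancing time (a new reading comes with each control period).
- cams.capture(name): name is "scene" or "top"; returns the picture (480x640x3 uint8, red, green, blue); there is no depth.
- cams.camera_model(name): a dict with "fx", "fy", "cx", "cy" (pixels), "D" ([k1, k2, p1, p2, k3] as OpenCV has them; the pictures are not rectified), "view" (4x4, takes a point from world to camera coordinates). Camera axes: x right, y up, looking along -z (the intrinsics and any distortion apply to the point x, -y, -z); pixel columns grow to the right and rows downward; lengths in m; the calibration is good to about 2 mm. A picture is of the moment at which its call begins. camera_model takes no time and is no camera call.
- job.hand_in(): hands the job in; it is judged then, once.
The state is a dict: "time": time; "joint_pos": joint angles; "dq": joint speeds; "joint_torque": joint torques, N m; "ee_pos": TCP position; "tool_rot": TCP orientation; "contact_force": force on the tool from outside, world axes, zero at the start; "torque": the same for the moment, N m; "grip_width": opening from 0.0 (shut) to 1.0 (fully open); "gripper_force": force on a finger pad.
Only numpy, scipy, OpenCV 4.12 (cv2) and the standard library are available. Lean on these libraries where they do the work, as an engineer would, in place of code of your own. Each camera call takes 0.05 s, during which the arm holds its last target. There are 200 camera calls.

## Working session

There is one attempt and no reset: what is moved stays moved. The work goes in short steps, Python scripts to look and compute and a tool call to move; the robot and the scene stay as the last step left them, time stands still between calls to the robot, and variables do not carry over. Pictures are saved under pics/ and viewed, at most 14 in all, crops included, and the job is handed in when it is done.

Besides the shell and the picture viewer there is one more tool, called by a JSON object that holds its "op" and its "data", one argument or row to a line. jog_arm: Moves the arm, as the interface text tells. Its arguments: {"type":"object","properties":{"targets":{"type":"array"},"newtons":{"type":"number"}},"required":["targets"]}

```bash
mkdir -p pics
python3 - <<'E'
from cell import arm,cams,job
import cv2,numpy as np
for n in("scene","top"):
    cv2.imwrite(f"pics/{n}0.png",cams.capture(n)[:,:,::-1])
    m=cams.camera_model(n);print(n,m["fx"],m["fy"],m["cx"],m["cy"],m["D"]);print(np.round(m["view"],4))
s=arm.read_state();print(s,arm.hold_point_z)
E
```

```text
scene 521.8494796980826 521.8494796980826 320.96950014147416 235.59746855380104 [0.03590677 0.         0.         0.         0.        ]
[[-0.1672  0.9858 -0.018   0.2254]
 [-0.6019 -0.0876  0.7937  0.2802]
 [ 0.7809  0.1435  0.608  -1.2801]
 [ 0.      0.      0.      1.    ]]
top 463.5144319288007 463.5144319288007 317.8119807692457 241.53673606479495 [0.0401751 0.        0.        0.        0.       ]
[[-0.0214 -0.9997 -0.0096 -0.1045]
 [ 0.99   -0.0225  0.1396 -0.5172]
 [-0.1397 -0.0065  0.9902 -0.8117]
 [ 0.      0.      0.      1.    ]]
{'time': 0.1, 'joint_pos': array([ 1.09063405e+00,  3.13369046e-01,  1.49836433e+00, -1.11427349e-05,
        1.33099676e+00, -2.23399438e-01]), 'dq': array([-1.07777653e-03, -1.11880770e-03, -1.59728398e-03,  1.67492045e-05,
       -2.59654955e-04, -8.29501362e-05]), 'joint_torque': array([ 2.66757779e-03, -4.02816224e+01, -2.52642131e+01,  6.95474935e-02,
        3.42485157e-02, -4.57952081e-05]), 'ee_pos': array([0.13323255, 0.50758216, 0.23822988]), 'tool_rot': array([ 1.28027715e-01,  9.91770427e-01, -5.35776574e-04, -1.90891510e-04]), 'contact_force': array([-0.03365276, -0.76670251, -0.04459055]), 'torque': array([0.04595654, 0.01313981, 0.00901841]), 'gripper_force': 0.0, 'grip_width': 0.9991749497267075} -0.0187
```

View pics/top0.png

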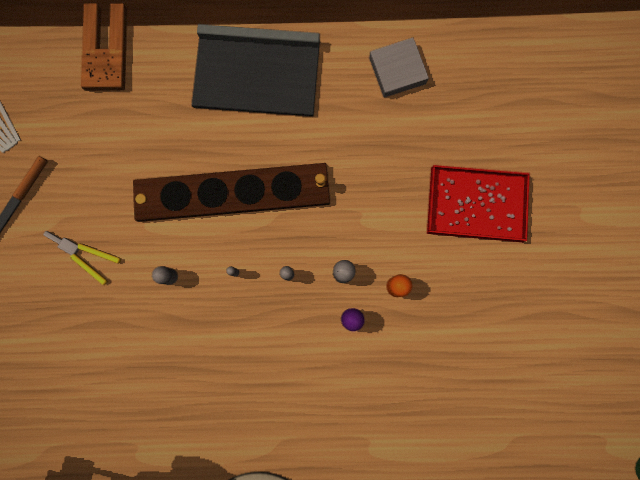

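View pics/scene0.png

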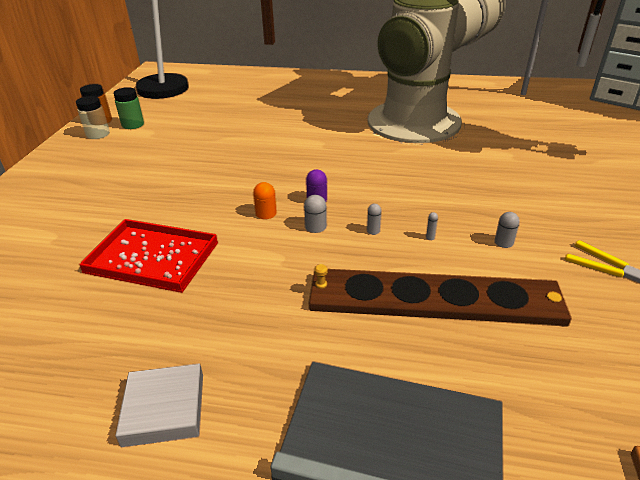

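Top view: the post is at (320,180), the robot's right, so the order is 16→pad_1 … 40→pad_4. The grey punches are at (163,275), (232,271), (287,273) and (344,271). The orange (400,286) and purple (352,320) ones are decoys. Next I'll measure.

```bash
cat > h.py <<'E'
from cell import arm,cams,job
import cv2,numpy as np
from scipy.spatial.transform import Rotation as R
def ray(n,uv):
    m=cams.camera_model(n);K=np.array([[m["fx"],0,m["cx"]],[0,m["fy"],m["cy"]],[0,0,1]])
    p=cv2.undistortPoints(np.array(uv,float).reshape(-1,1,2),K,np.array(m["D"]))[:,0]
    V=np.array(m["view"]);d=np.c_[p[:,0],-p[:,1],-np.ones(len(p))]@V[:3,:3]
    return -V[:3,:3].T@V[:3,3],d/np.linalg.norm(d,axis=1)[:,None]
def plane(n,uv,z):
    c,d=ray(n,uv);return c+d*((z-c[2])/d[:,2])[:,None]
def meet(r1,r2): # closest points of two rays
    (a,d),(b,e)=r1,r2;d=d[0];e=e[0]
    s=np.linalg.lstsq(np.c_[d,-e],b-a,rcond=None)[0];p=a+s[0]*d;q=b+s[1]*e
    return (p+q)/2,np.linalg.norm(p-q)
def grey(im,smax=70,vmin=60):
    h=cv2.cvtColor(im,cv2.COLOR_RGB2HSV);return ((h[...,1]<smax)&(h[...,2]>vmin)).astype(np.uint8)
def black(im):
    return (im.max(2)<36).astype(np.uint8)
def blobs(m,amin,amax):
    n,l,s,c=cv2.connectedComponentsWithStats(m);return [(i,*s[i],*np.round(c[i],1)) for i in range(1,n) if amin<s[i][4]<amax],l
E
python3 - <<'E'
from h import *
t=cams.capture("top");s=cams.capture("scene")
print([ (n,np.round(ray(n,[[320,240]])[0],3)) for n in("top","scene")])
for n,im,bx in(("top",t,(130,150,290,190)),("scene",s,(290,170,300,160))):
    x,y,w,h=bx;c=im[y:y+h,x:x+w]
    for nm,f in(("grey",grey),("black",black)):
        b,l=blobs(f(c),40,2500)
        for r in b:print(n,nm,[float(v) for v in (r[1]+x,r[2]+y,r[3],r[4],r[5],r[6]+x,r[7]+y)])
a=cv2.resize(t[255:295,140:360],None,fx=3.6,fy=3.6,interpolation=cv2.INTER_NEAREST)
g=cv2.resize(255*grey(t)[255:295,140:360],None,fx=3.6,fy=3.6,interpolation=cv2.INTER_NEAREST)
b=cv2.resize(s[185:255,300:530],None,fx=3.44,fy=3.44,interpolation=cv2.INTER_NEAREST)[:240,:a.shape[1]]
b=cv2.copyMakeBorder(b,0,0,0,a.shape[1]-b.shape[1],0)
cv2.imwrite("pics/crop1.png",np.vstack([a,cv2.merge([g]*3),b])[:,:,::-1])
E
```

```text
[('top', array([ 0.396, -0.121,  0.875])), ('scene', array([ 1.206, -0.014,  0.56 ]))]
top grey [334.0, 260.0, 20.0, 21.0, 322.0, 343.2, 270.5]
top grey [153.0, 267.0, 13.0, 16.0, 163.0, 159.0, 274.6]
top grey [227.0, 267.0, 7.0, 8.0, 43.0, 229.9, 270.5]
top grey [281.0, 266.0, 10.0, 13.0, 100.0, 285.3, 272.4]
top black [271.0, 171.0, 31.0, 30.0, 700.0, 286.2, 185.8]
top black [234.0, 175.0, 31.0, 30.0, 707.0, 249.2, 189.2]
top black [198.0, 178.0, 31.0, 30.0, 714.0, 212.4, 192.4]
top black [161.0, 181.0, 31.0, 30.0, 715.0, 175.4, 195.6]
top black [137.0, 202.0, 193.0, 19.0, 308.0, 234.4, 211.8]
top black [161.0, 268.0, 16.0, 16.0, 107.0, 171.1, 275.7]
scene grey [305.0, 195.0, 21.0, 38.0, 654.0, 315.7, 213.1]
scene grey [368.0, 204.0, 13.0, 31.0, 314.0, 374.2, 218.8]
scene grey [428.0, 212.0, 10.0, 28.0, 173.0, 432.2, 225.7]
scene grey [498.0, 212.0, 21.0, 36.0, 494.0, 508.7, 228.8]
scene black [345.0, 274.0, 38.0, 26.0, 760.0, 363.6, 286.8]
scene black [391.0, 276.0, 39.0, 27.0, 775.0, 410.6, 289.3]
scene black [438.0, 279.0, 41.0, 27.0, 811.0, 458.5, 292.0]
scene black [487.0, 282.0, 41.0, 27.0, 824.0, 507.3, 294.7]
```

View pics/crop1.png

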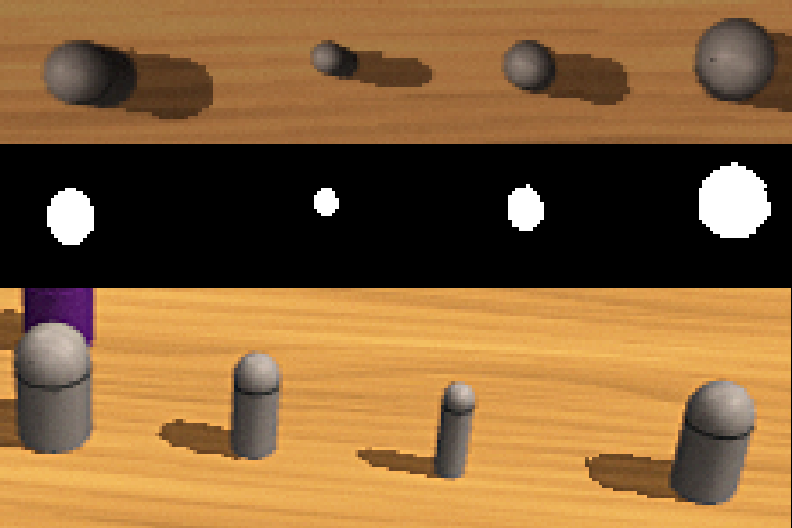

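The crops confirm the sizes: dome diameters are about 17.5, 9.5, 14.5 and 22.5 px from left to right, so 32, 16, 24 and 40 mm. Next I'll turn the dome centres and pads into positions and cross-check across both views.

Run:
```python
from h import *
T={16:(328,57),24:(528.5,65.5),32:(75.5,72),40:(734.5,59)}
S={16:(459,109),24:(257,87),32:(720,126),40:(54,71)}
for k in T:
    t=[np.array(T[k])/3.6-.5+(140,255)];s=[np.array(S[k])/3.44-.5+(300,185)]
    p,g=meet(ray("top",t),ray("scene",s))
    print(k,"top@45",np.round(1e3*plane("top",t,.045)[0],1),"scene@45",np.round(1e3*plane("scene",s,.045)[0],1),"2view",np.round(p*1e3,1),round(g*1e3,1))
P=plane("top",[(286.2,185.8),(249.2,189.2),(212.4,192.4),(175.4,195.6)],.02)*1e3
Q=plane("scene",[(363.6,286.8),(410.6,289.3),(458.5,292),(507.3,294.7)],.02)*1e3
print(np.round(P,1),np.round(Q,1),np.linalg.norm(np.diff(P,axis=0),axis=1),np.linalg.norm(np.diff(Q,axis=0),axis=1))
v=P[3]-P[0];print("yaw",np.degrees(np.arctan2(-v[0],v[1])))
print("decoys",plane("top",[(400,286),(352,320)],.045))
s=arm.read_state();print(R.from_quat(s["tool_rot"]).as_matrix().round(3))
```

```text
16 top@45 [464.9  41.5  45. ] scene@45 [464.  43.  45.] 2view [464.8  42.2  45.4] 1.5
24 top@45 [458.4 -58.3  45. ] scene@45 [458.9 -56.6  45. ] 2view [458.3 -57.4  44.5] 1.6
32 top@45 [460.4 166.6  45. ] scene@45 [460.7 166.2  45. ] 2view [460.4 166.5  44.8] 0.3
40 top@45 [ 459.3 -160.8   45. ] scene@45 [ 459.2 -160.2   45. ] 2view [ 459.3 -160.5   45.1] 0.7
[[625.  -58.2  20. ]
 [620.   11.9  20. ]
 [615.3  81.5  20. ]
 [610.6 151.   20. ]] [[628.  -56.7  20. ]
 [623.   13.1  20. ]
 [618.2  82.7  20. ]
 [613.3 152.3  20. ]] [70.28864824 69.66441211 69.71930467] [69.89174244 69.86260561 69.69599112]
yaw 3.9274946097146946
decoys [[ 0.43030288 -0.26034165  0.045     ]
 [ 0.37245711 -0.17318607  0.045     ]]
[[-0.967  0.254 -0.   ]
 [ 0.254  0.967 -0.001]
 [ 0.    -0.001 -1.   ]]
```

Create go.py:
```python
# go.py x y z(mm) [...] : tool-frame deltas for successive TCP targets
import sys
from h import *
s=arm.read_state();r=R.from_quat(s["tool_rot"]);c=np.cos(.0686);q=np.sin(.0686)
G=R.from_matrix(np.array([[-q,c,0],[c,q,0],[0,0,-1]]))
p=s["ee_pos"]*1e3;a=np.array(sys.argv[1:],float).reshape(-1,3)
print("t",round(s["time"],2),"tcp",p.round(1),"F",np.round(s["contact_force"],1),"w",round(s["grip_width"]*88,1),"gf",round(s["gripper_force"],1),"twist",(r.inv()*G).as_rotvec().round(3))
for t in a: print(t,"->",r.inv().apply(t-p).round(1));p=t
```

```text
(no output)
```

{"op": "jog_arm", "data": {
  "targets": [
    {"delta_pos": [0, 0, 0], "twist": [0, 0, 0.178], "claw": 0.7},
    {"delta_pos": [0, 0, 0], "twist": [0, 0, 0.178], "claw": 0.7},
    {"delta_pos": [0, 0, 0], "twist": [0, 0, 0.178], "claw": 0.7},
    {"delta_pos": [0, 0, 0], "twist": [0, 0, 0.178], "claw": 0.7},
    {"delta_pos": [0, 0, 0], "twist": [0, 0, 0.178], "claw": 0.7}
  ],
  "newtons": 25
}}

```text
time: 0.82
ee_pos: [0.1333, 0.5077, 0.2386]
tool_rot: [0.545, 0.838, -0.0, 0.0]
contact_force: [0.6, 0.1, -1.0]
grip_width: 0.695
gripper_force: 0.0
```

{"op": "jog_arm", "data": {
  "targets": [
    {"delta_pos": [0, 0, 0], "twist": [0, 0, 0.178], "claw": 0.7},
    {"delta_pos": [0, 0, 0], "twist": [0, 0, 0.178], "claw": 0.7},
    {"delta_pos": [0, 0, 0], "twist": [0, 0, 0], "claw": 0.7}
  ]
}}

```text
time: 1.2
ee_pos: [0.1333, 0.5077, 0.2386]
tool_rot: [0.682, 0.731, -0.0, 0.0]
contact_force: [0.1, -0.0, 1.1]
grip_width: 0.697
gripper_force: 0.0
```

```bash
python3 go.py 464.8 42.2 120 464.8 42.2 11
```

```text
t 1.2 tcp [133.3 507.7 238.6] F [ 0.1 -0.   1.1] w 61.3 gf 0.0 twist [-0.     0.     0.001]
[464.8  42.2 120. ] -> [-487.4  298.3  118.7]
[464.8  42.2  11. ] -> [  0.   0. 109.]
```

{"op": "jog_arm", "data": {
  "targets": [
    {"delta_pos": [-40, 25, 0], "twist": [0, 0, 0], "claw": 0.7},
    {"delta_pos": [-40, 25, 0], "twist": [0, 0, 0], "claw": 0.7},
    {"delta_pos": [-40, 25, 0], "twist": [0, 0, 0], "claw": 0.7},
    {"delta_pos": [-40, 25, 0], "twist": [0, 0, 0], "claw": 0.7},
    {"delta_pos": [-40, 25, 0], "twist": [0, 0, 0], "claw": 0.7}
  ]
}}

```text
time: 1.82
ee_pos: [0.2723, 0.3155, 0.2388]
tool_rot: [0.681, 0.732, 0.0, 0.0]
contact_force: [0.7, 0.0, -0.5]
grip_width: 0.699
gripper_force: 0.0
```

{"op": "jog_arm", "data": {
  "targets": [
    {"delta_pos": [-40, 25, 0], "twist": [0, 0, 0], "claw": 0.7},
    {"delta_pos": [-40, 25, 0], "twist": [0, 0, 0], "claw": 0.7},
    {"delta_pos": [-40, 25, 20], "twist": [0, 0, 0], "claw": 0.7},
    {"delta_pos": [-40, 25, 30], "twist": [0, 0, 0], "claw": 0.7},
    {"delta_pos": [-40, 25, 30], "twist": [0, 0, 0], "claw": 0.7}
  ]
}}

```text
time: 2.45
ee_pos: [0.4108, 0.1243, 0.1581]
tool_rot: [0.681, 0.732, 0.0, 0.0]
contact_force: [0.3, 1.3, 0.4]
grip_width: 0.702
gripper_force: 0.0
```

{"op": "jog_arm", "data": {
  "targets": [
    {"delta_pos": [-40, 25, 20], "twist": [0, 0, 0], "claw": 0.7},
    {"delta_pos": [-40, 20, 18], "twist": [0, 0, 0], "claw": 0.7},
    {"delta_pos": [-7, 3, 0], "twist": [0, 0, 0], "claw": 0.7},
    {"delta_pos": [0, 0, 0], "twist": [0, 0, 0], "claw": 0.7}
  ]
}}

```text
time: 2.95
ee_pos: [0.4637, 0.0423, 0.1209]
tool_rot: [0.682, 0.731, 0.0, -0.0]
contact_force: [-0.2, -0.1, -0.3]
grip_width: 0.699
gripper_force: 0.0
```

```bash
python3 go.py 464.8 42.2 80 464.8 42.2 11
```

```text
t 2.95 tcp [463.7  42.3 120.9] F [-0.2 -0.1 -0.3] w 61.5 gf 0.0 twist [-0.    -0.     0.001]
[464.8  42.2  80. ] -> [-0.2  1.1 40.9]
[464.8  42.2  11. ] -> [-0.  0. 69.]
```

{"op": "jog_arm", "data": {
  "targets": [
    {"delta_pos": [0, 1, 40], "twist": [0, 0, 0], "claw": 0.7},
    {"delta_pos": [0, 0, 40], "twist": [0, 0, 0], "claw": 0.7},
    {"delta_pos": [0, 0, 30], "twist": [0, 0, 0], "claw": 0.7},
    {"delta_pos": [0, 0, 0], "twist": [0, 0, 0], "claw": 0.7},
    {"delta_pos": [0, 0, 0], "twist": [0, 0, 0], "claw": 0}
  ],
  "newtons": 25
}}

```text
time: 3.58
ee_pos: [0.4653, 0.0428, 0.0122]
tool_rot: [0.682, 0.731, 0.001, 0.001]
contact_force: [0.7, -0.3, 0.8]
grip_width: 0.613
gripper_force: 0.0
```

{"op": "jog_arm", "data": {
  "targets": [
    {"delta_pos": [0, 0, 0], "twist": [0, 0, 0], "claw": 0},
    {"delta_pos": [0, 0, 0], "twist": [0, 0, 0], "claw": 0},
    {"delta_pos": [0, 0, 0], "twist": [0, 0, 0], "claw": 0},
    {"delta_pos": [0, 0, 0], "twist": [0, 0, 0], "claw": 0},
    {"delta_pos": [0, 0, 0], "twist": [0, 0, 0], "claw": 0}
  ]
}}

```text
time: 4.2
ee_pos: [0.4648, 0.0422, 0.0109]
tool_rot: [0.683, 0.731, -0.0, 0.0]
contact_force: [-1.2, -0.1, 2.2]
grip_width: 0.172
gripper_force: 25.0
```

```bash
python3 go.py 464.8 42.2 115 626.5 -57.5 115 626.5 -57.5 31.5
```

```text
t 4.2 tcp [464.8  42.2  10.9] F [-1.2 -0.1  2.2] w 15.1 gf 25.0 twist [ 0.     0.    -0.001]
[464.8  42.2 115. ] -> [   0.     0.  -104.1]
[626.5 -57.5 115. ] -> [-110.5  154.6    0. ]
[626.5 -57.5  31.5] -> [ 0.  -0.  83.5]
```

{"op": "jog_arm", "data": {
  "targets": [
    {"delta_pos": [0, 0, -35], "twist": [0, 0, 0], "claw": 0},
    {"delta_pos": [0, 0, -40], "twist": [0, 0, 0], "claw": 0},
    {"delta_pos": [0, 0, -29], "twist": [0, 0, 0], "claw": 0},
    {"delta_pos": [-25, 35, 0], "twist": [0, 0, 0], "claw": 0},
    {"delta_pos": [-30, 42, 0], "twist": [0, 0, 0], "claw": 0}
  ]
}}

```text
time: 4.82
ee_pos: [0.5462, -0.0078, 0.1152]
tool_rot: [0.682, 0.731, 0.0, 0.0]
contact_force: [0.2, 0.0, -1.0]
grip_width: 0.169
gripper_force: 25.0
```

{"op": "jog_arm", "data": {
  "targets": [
    {"delta_pos": [-30, 42, 0], "twist": [0, 0, 0], "claw": 0},
    {"delta_pos": [-25, 35, 0], "twist": [0, 0, 0], "claw": 0},
    {"delta_pos": [0, 0, 0], "twist": [0, 0, 0], "claw": 0},
    {"delta_pos": [0, 0, 0], "twist": [0, 0, 0], "claw": 0}
  ]
}}

```text
time: 5.32
ee_pos: [0.6252, -0.0566, 0.1142]
tool_rot: [0.683, 0.731, -0.0, -0.001]
contact_force: [0.1, 0.1, -1.1]
grip_width: 0.173
gripper_force: 25.0
```

```bash
python3 go.py 626.5 -57.5 31.3
```

```text
t 5.33 tcp [625.2 -56.6 114.2] F [ 0.1  0.1 -1.1] w 15.2 gf 25.0 twist [-0.001 -0.001 -0.   ]
[626.5 -57.5  31.3] -> [-1.   1.4 82.9]
```

Lower, look before opening at the end, then release and rise.

{"op": "jog_arm", "data": {
  "targets": [
    {"delta_pos": [-1, 1, 35], "twist": [0, 0, 0], "claw": 0},
    {"delta_pos": [0, 0, 30], "twist": [0, 0, 0], "claw": 0},
    {"delta_pos": [0, 0, 13], "twist": [0, 0, 0], "claw": 0},
    {"delta_pos": [0, 0, 5], "twist": [0, 0, 0], "claw": 0},
    {"delta_pos": [0, 0, 0], "twist": [0, 0, 0], "claw": 0}
  ]
}}

```text
time: 5.95
ee_pos: [0.6272, -0.0579, 0.0325]
tool_rot: [0.683, 0.731, 0.0, 0.0]
contact_force: [-0.6, -0.6, -0.4]
grip_width: 0.169
gripper_force: 25.0
```

```bash
python3 go.py 626.5 -57.5 31.3
```

```text
t 5.95 tcp [627.2 -57.9  32.5] F [-0.6 -0.6 -0.4] w 14.9 gf 25.0 twist [ 0.001  0.    -0.   ]
[626.5 -57.5  31.3] -> [ 0.5 -0.7  1.2]
```

{"op": "jog_arm", "data": {
  "targets": [
    {"delta_pos": [0, -0.5, 1], "twist": [0, 0, 0], "claw": 0},
    {"delta_pos": [0, 0, 0], "twist": [0, 0, 0], "claw": 0},
    {"delta_pos": [0, 0, 0], "twist": [0, 0, 0], "claw": 0.7},
    {"delta_pos": [0, 0, 0], "twist": [0, 0, 0], "claw": 0.7},
    {"delta_pos": [0, 0, 0], "twist": [0, 0, 0], "claw": 0.7}
  ]
}}

```text
time: 6.58
ee_pos: [0.6265, -0.058, 0.0308]
tool_rot: [0.683, 0.731, 0.0, 0.0]
contact_force: [-0.0, -1.0, -0.4]
grip_width: 0.491
gripper_force: 0.0
```

{"op": "jog_arm", "data": {
  "targets": [
    {"delta_pos": [0, 0, 0], "twist": [0, 0, 0], "claw": 0.7},
    {"delta_pos": [0, 0, -30], "twist": [0, 0, 0], "claw": 0.7},
    {"delta_pos": [0, 0, -40], "twist": [0, 0, 0], "claw": 0.7},
    {"delta_pos": [0, 0, -20], "twist": [0, 0, 0], "claw": 0.7},
    {"delta_pos": [0, 0, 0], "twist": [0, 0, 0], "claw": 0.7}
  ]
}}

```text
time: 7.2
ee_pos: [0.6271, -0.0581, 0.122]
tool_rot: [0.683, 0.731, 0.001, 0.001]
contact_force: [0.2, 0.3, -0.0]
grip_width: 0.703
gripper_force: 0.0
```

```bash
python3 go.py 458.4 -57.4 121 458.4 -57.4 11
```

```text
t 7.2 tcp [627.1 -58.1 122. ] F [ 0.2  0.3 -0. ] w 61.8 gf 0.0 twist [ 0.003  0.001 -0.001]
[458.4 -57.4 121. ] -> [  12.2 -168.2    0.6]
[458.4 -57.4  11. ] -> [ 1.0e-01 -3.0e-01  1.1e+02]
```

{"op": "jog_arm", "data": {
  "targets": [
    {"delta_pos": [3, -42, 0], "twist": [0, 0, 0], "claw": 0.7},
    {"delta_pos": [3, -42, 0], "twist": [0, 0, 0], "claw": 0.7},
    {"delta_pos": [3, -42, 0], "twist": [0, 0, 0], "claw": 0.7},
    {"delta_pos": [3, -42, 0], "twist": [0, 0, 0], "claw": 0.7},
    {"delta_pos": [0, 0, 0], "twist": [0, 0, 0], "claw": 0.7}
  ]
}}

```text
time: 7.82
ee_pos: [0.4557, -0.057, 0.1197]
tool_rot: [0.683, 0.73, -0.001, -0.001]
contact_force: [0.1, -0.8, 0.8]
grip_width: 0.7
gripper_force: 0.0
```

```bash
python3 go.py 458.4 -57.4 11
python3 - <<'E'
from h import *
t=cams.capture("top");s=cams.capture("scene")
a=cv2.resize(t[150:300,120:360],None,fx=2.5,fy=2.5);b=cv2.resize(s[170:330,290:530],None,fx=2.5,fy=2.5)[:600-375-0]
b=cv2.resize(s[225:315,300:540],None,fx=2.5,fy=2.5)
cv2.imwrite("pics/c2.png",np.vstack([a,b])[:,:,::-1])
E
```

```text
t 7.83 tcp [455.7 -57.  119.7] F [ 0.1 -0.8  0.8] w 61.6 gf 0.0 twist [-0.003 -0.001 -0.001]
[458.4 -57.4  11. ] -> [ -0.7   3.  108.7]
```

View pics/c2.png

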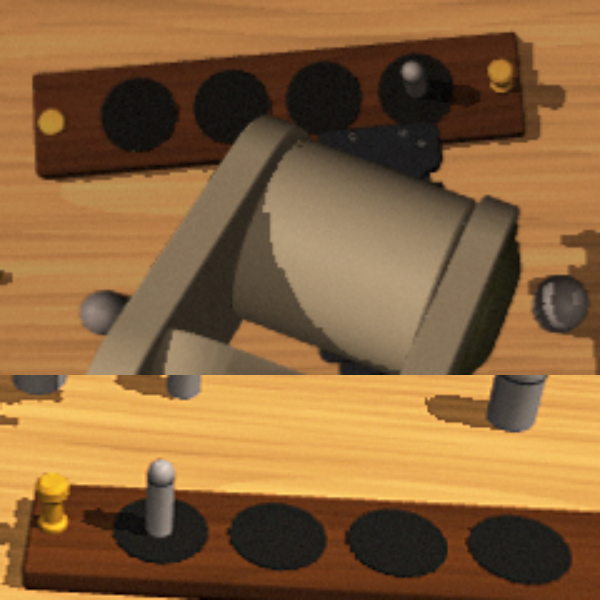

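Punch_16 is standing on pad_1 (top crop (412,71), scene crop (160,500)). Continuing with punch_24.

{"op": "jog_arm", "data": {
  "targets": [
    {"delta_pos": [-0.5, 2, 40], "twist": [0, 0, 0], "claw": 0.7},
    {"delta_pos": [0, 0, 40], "twist": [0, 0, 0], "claw": 0.7},
    {"delta_pos": [0, 0, 29], "twist": [0, 0, 0], "claw": 0.7},
    {"delta_pos": [0, 0, 0], "twist": [0, 0, 0], "claw": 0.7},
    {"delta_pos": [0, 0, 0], "twist": [0, 0, 0], "claw": 0}
  ],
  "newtons": 25
}}

```text
time: 8.55
ee_pos: [0.461, -0.058, 0.0124]
tool_rot: [0.683, 0.731, 0.0, 0.001]
contact_force: [-0.0, 0.0, 0.6]
grip_width: 0.608
gripper_force: 0.0
```

{"op": "jog_arm", "data": {
  "targets": [
    {"delta_pos": [0, 0, 0], "twist": [0, 0, 0], "claw": 0},
    {"delta_pos": [0, 0, 0], "twist": [0, 0, 0], "claw": 0},
    {"delta_pos": [0, 0, 0], "twist": [0, 0, 0], "claw": 0},
    {"delta_pos": [0, 0, 0], "twist": [0, 0, 0], "claw": 0}
  ]
}}

```text
time: 9.05
ee_pos: [0.4601, -0.0578, 0.0121]
tool_rot: [0.683, 0.731, -0.0, 0.0]
contact_force: [-2.7, -0.2, 5.3]
grip_width: 0.261
gripper_force: 25.0
```

```bash
python3 go.py 458.4 -57.4 115 621.5 12.5 115 621.5 12.5 31.5
python3 - <<'E'
from h import *
t=[np.array([412,71])/2.5-.5+(120,150)];s=[np.array([160,97.])/2.5-.5+(300,225)]
print(plane("top",t,.065)*1e3,plane("scene",s,.065)*1e3,meet(ray("top",t),ray("scene",s)))
E
```

```text
t 9.05 tcp [460.1 -57.8  12.1] F [-2.7 -0.2  5.3] w 23.0 gf 25.0 twist [ 0.  0. -0.]
[458.4 -57.4 115. ] -> [   0.5   -1.6 -102.9]
[621.5  12.5 115. ] -> [ 58.6 167.5   0. ]
[621.5  12.5  31.5] -> [ 0.  -0.  83.5]
[[627.59149266 -58.25540864  65.        ]] [[626.6159486  -58.36589922  65.        ]] (array([ 0.62740011, -0.05830664,  0.06566992]), np.float64(1.921972048494444e-06))
```

{"op": "jog_arm", "data": {
  "targets": [
    {"delta_pos": [0, 0, -35], "twist": [0, 0, 0], "claw": 0},
    {"delta_pos": [0, 0, -40], "twist": [0, 0, 0], "claw": 0},
    {"delta_pos": [0, 0, -28], "twist": [0, 0, 0], "claw": 0},
    {"delta_pos": [14, 40, 0], "twist": [0, 0, 0], "claw": 0},
    {"delta_pos": [15, 43, 0], "twist": [0, 0, 0], "claw": 0}
  ]
}}

```text
time: 9.68
ee_pos: [0.5419, -0.0229, 0.1151]
tool_rot: [0.683, 0.73, 0.0, 0.0]
contact_force: [1.1, -1.1, -1.8]
grip_width: 0.257
gripper_force: 25.0
```

{"op": "jog_arm", "data": {
  "targets": [
    {"delta_pos": [15, 43, 0], "twist": [0, 0, 0], "claw": 0},
    {"delta_pos": [15, 40, 0], "twist": [0, 0, 0], "claw": 0},
    {"delta_pos": [0, 0, 0], "twist": [0, 0, 0], "claw": 0},
    {"delta_pos": [0, 0, 0], "twist": [0, 0, 0], "claw": 0}
  ]
}}

```text
time: 10.18
ee_pos: [0.6209, 0.0123, 0.1141]
tool_rot: [0.683, 0.731, -0.0, -0.001]
contact_force: [-0.4, -0.0, -2.2]
grip_width: 0.259
gripper_force: 25.0
```

```bash
python3 go.py 621.5 12.5 32.5
```

```text
t 10.18 tcp [620.9  12.3 114.1] F [-0.4 -0.  -2.2] w 22.8 gf 25.0 twist [-0.001 -0.    -0.   ]
[621.5  12.5  32.5] -> [ 0.2  0.7 81.6]
```

{"op": "jog_arm", "data": {
  "targets": [
    {"delta_pos": [0, 0, 35], "twist": [0, 0, 0], "claw": 0},
    {"delta_pos": [0, 0, 30], "twist": [0, 0, 0], "claw": 0},
    {"delta_pos": [0, 0, 11], "twist": [0, 0, 0], "claw": 0},
    {"delta_pos": [0, 0, 4], "twist": [0, 0, 0], "claw": 0},
    {"delta_pos": [0, 0, 0], "twist": [0, 0, 0], "claw": 0}
  ]
}}

```text
time: 10.8
ee_pos: [0.622, 0.0121, 0.0357]
tool_rot: [0.683, 0.731, 0.0, 0.001]
contact_force: [-0.1, -0.3, -1.6]
grip_width: 0.264
gripper_force: 25.0
```

```bash
python3 go.py 621.5 12.5 32.3
```

```text
t 10.8 tcp [622.   12.1  35.7] F [-0.1 -0.3 -1.6] w 23.2 gf 25.0 twist [ 0.001  0.    -0.001]
[621.5  12.5  32.3] -> [ 0.4 -0.5  3.4]
```

{"op": "jog_arm", "data": {
  "targets": [
    {"delta_pos": [0, 0, 2], "twist": [0, 0, 0], "claw": 0},
    {"delta_pos": [0, 0, 0.5], "twist": [0, 0, 0], "claw": 0},
    {"delta_pos": [0, 0, 0], "twist": [0, 0, 0], "claw": 0}
  ]
}}

```text
time: 11.18
ee_pos: [0.6217, 0.0123, 0.0324]
tool_rot: [0.683, 0.731, 0.0, 0.0]
contact_force: [0.2, -0.2, -1.8]
grip_width: 0.265
gripper_force: 25.0
```

{"op": "jog_arm", "data": {
  "targets": [
    {"delta_pos": [0, 0, 0], "twist": [0, 0, 0], "claw": 0.7},
    {"delta_pos": [0, 0, 0], "twist": [0, 0, 0], "claw": 0.7},
    {"delta_pos": [0, 0, 0], "twist": [0, 0, 0], "claw": 0.7},
    {"delta_pos": [0, 0, 0], "twist": [0, 0, 0], "claw": 0.7}
  ]
}}

```text
time: 11.68
ee_pos: [0.6217, 0.0123, 0.0323]
tool_rot: [0.683, 0.731, 0.0, 0.0]
contact_force: [0.4, 0.7, -0.4]
grip_width: 0.684
gripper_force: 0.0
```

{"op": "jog_arm", "data": {
  "targets": [
    {"delta_pos": [0, 0, -30], "twist": [0, 0, 0], "claw": 0.7},
    {"delta_pos": [0, 0, -40], "twist": [0, 0, 0], "claw": 0.7},
    {"delta_pos": [0, 0, -20], "twist": [0, 0, 0], "claw": 0.7},
    {"delta_pos": [0, 0, 0], "twist": [0, 0, 0], "claw": 0.7}
  ]
}}

```text
time: 12.18
ee_pos: [0.6223, 0.0123, 0.1235]
tool_rot: [0.683, 0.731, 0.001, 0.001]
contact_force: [0.6, 0.9, -0.3]
grip_width: 0.703
gripper_force: 0.0
```

```bash
python3 go.py 460.4 166.5 121
```

```text
t 12.18 tcp [622.3  12.3 123.5] F [ 0.6  0.9 -0.3] w 61.8 gf 0.0 twist [ 0.003  0.001 -0.001]
[460.4 166.5 121. ] -> [ 164.9 -151.     2. ]
```

{"op": "jog_arm", "data": {
  "targets": [
    {"delta_pos": [33, -30, 0], "twist": [0, 0, 0], "claw": 0.7},
    {"delta_pos": [33, -30, 0], "twist": [0, 0, 0], "claw": 0.7},
    {"delta_pos": [33, -30, 0], "twist": [0, 0, 0], "claw": 0.7},
    {"delta_pos": [33, -30, 0], "twist": [0, 0, 0], "claw": 0.7},
    {"delta_pos": [33, -30, 0], "twist": [0, 0, 0], "claw": 0.7}
  ]
}}

```text
time: 12.8
ee_pos: [0.4591, 0.1675, 0.121]
tool_rot: [0.683, 0.731, -0.001, -0.001]
contact_force: [0.4, -0.1, -0.3]
grip_width: 0.7
gripper_force: 0.0
```

{"op": "jog_arm", "data": {
  "targets": [
    {"delta_pos": [0, 0, 0], "twist": [0, 0, 0], "claw": 0.7},
    {"delta_pos": [0, 0, 0], "twist": [0, 0, 0], "claw": 0.7}
  ]
}}

```text
time: 13.05
ee_pos: [0.4612, 0.1664, 0.1217]
tool_rot: [0.683, 0.731, -0.0, -0.0]
contact_force: [-0.6, -0.5, -0.8]
grip_width: 0.699
gripper_force: 0.0
```

```bash
python3 go.py 460.4 166.5 11
python3 - <<'E'
from h import *
for n in("top","scene"):
    im=cams.capture(n);cv2.imwrite(f"/tmp/{n}.png",im)
    x,y,w,h=(150,140,180,100) if n=="top" else (300,220,250,95)
    for r in blobs(grey(im[y:y+h,x:x+w]),30,2500)[0]:print(n,[float(v) for v in (r[1]+x,r[2]+y,r[3],r[4],r[5],r[6]+x,r[7]+y)])
E
```

```text
t 13.05 tcp [461.2 166.4 121.7] F [-0.6 -0.5 -0.8] w 61.5 gf 0.0 twist [-0.     0.    -0.001]
[460.4 166.5  11. ] -> [  0.2  -0.7 110.7]
top [280.0, 174.0, 9.0, 9.0, 49.0, 284.0, 178.0]
top [239.0, 176.0, 12.0, 12.0, 113.0, 244.2, 181.6]
scene [305.0, 220.0, 22.0, 13.0, 225.0, 315.7, 225.2]
scene [497.0, 220.0, 22.0, 28.0, 410.0, 507.9, 232.7]
scene [359.0, 259.0, 11.0, 31.0, 286.0, 364.0, 274.7]
scene [404.0, 258.0, 18.0, 37.0, 486.0, 413.0, 276.6]
```

{"op": "jog_arm", "data": {
  "targets": [
    {"delta_pos": [0, 0, 40], "twist": [0, 0, 0], "claw": 0.7},
    {"delta_pos": [0, 0, 40], "twist": [0, 0, 0], "claw": 0.7},
    {"delta_pos": [0, 0, 30], "twist": [0, 0, 0], "claw": 0.7},
    {"delta_pos": [0, 0, 0.5], "twist": [0, 0, 0], "claw": 0.7},
    {"delta_pos": [0, 0, 0], "twist": [0, 0, 0], "claw": 0}
  ],
  "newtons": 30
}}

```text
time: 13.78
ee_pos: [0.4617, 0.1665, 0.0126]
tool_rot: [0.683, 0.731, 0.001, 0.0]
contact_force: [0.1, 0.1, 0.3]
grip_width: 0.612
gripper_force: 0.0
```

{"op": "jog_arm", "data": {
  "targets": [
    {"delta_pos": [0, 0, 0], "twist": [0, 0, 0], "claw": 0},
    {"delta_pos": [0, 0, 0], "twist": [0, 0, 0], "claw": 0},
    {"delta_pos": [0, 0, 0], "twist": [0, 0, 0], "claw": 0},
    {"delta_pos": [0, 0, 0], "twist": [0, 0, 0], "claw": 0}
  ]
}}

```text
time: 14.28
ee_pos: [0.4608, 0.1668, 0.0124]
tool_rot: [0.683, 0.731, 0.0, 0.0]
contact_force: [-2.4, -1.2, 6.2]
grip_width: 0.35
gripper_force: 30.0
```

```bash
python3 go.py 460.4 166.5 115 616.7 82.1 115
python3 - <<'E'
from h import *
t=cv2.imread("/tmp/top.png")[165:215,230:330,::-1];s=cv2.imread("/tmp/scene.png")[245:315,330:430,::-1]
t=cv2.resize(t,None,fx=5,fy=5,interpolation=0);s=cv2.resize(s,None,fx=5,fy=5,interpolation=0)
# saved as RGB by cv2 -> reversed twice
cv2.imwrite("pics/c3.png",np.vstack([t,s]))
E
```

```text
t 14.28 tcp [460.8 166.8  12.4] F [-2.4 -1.2  6.2] w 30.8 gf 30.0 twist [ 0.  0. -0.]
[460.4 166.5 115. ] -> [  -0.3   -0.4 -102.6]
[616.7  82.1 115. ] -> [-94.8 150.2   0. ]
```

View pics/c3.png

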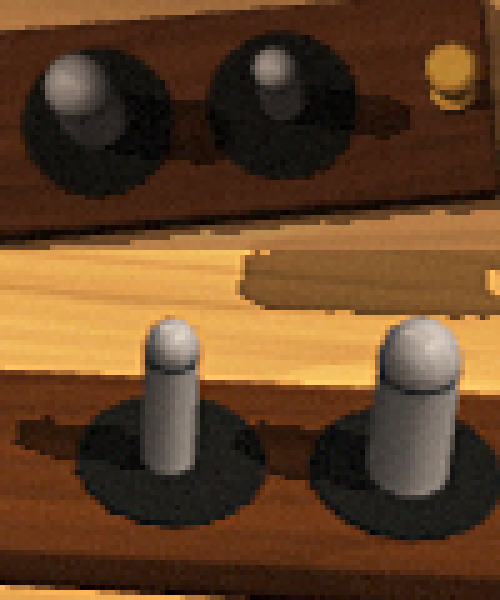

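Both placed punches stand upright on their pads: pad_1 at crop (170,465), pad_2 at (410,480). Now punch_32 goes to pad_3.

{"op": "jog_arm", "data": {
  "targets": [
    {"delta_pos": [0, 0, -35], "twist": [0, 0, 0], "claw": 0},
    {"delta_pos": [0, 0, -40], "twist": [0, 0, 0], "claw": 0},
    {"delta_pos": [0, 0, -28], "twist": [0, 0, 0], "claw": 0},
    {"delta_pos": [-24, 37, 0], "twist": [0, 0, 0], "claw": 0},
    {"delta_pos": [-24, 38, 0], "twist": [0, 0, 0], "claw": 0}
  ]
}}

```text
time: 14.9
ee_pos: [0.5396, 0.1236, 0.1151]
tool_rot: [0.682, 0.731, 0.0, 0.0]
contact_force: [0.5, 0.1, -3.2]
grip_width: 0.35
gripper_force: 30.0
```

{"op": "jog_arm", "data": {
  "targets": [
    {"delta_pos": [-24, 38, 0], "twist": [0, 0, 0], "claw": 0},
    {"delta_pos": [-23, 37, 0], "twist": [0, 0, 0], "claw": 0},
    {"delta_pos": [0, 0, 0], "twist": [0, 0, 0], "claw": 0},
    {"delta_pos": [0, 0, 0], "twist": [0, 0, 0], "claw": 0}
  ]
}}

```text
time: 15.4
ee_pos: [0.6161, 0.0825, 0.1142]
tool_rot: [0.683, 0.731, -0.0, -0.001]
contact_force: [-0.9, 0.1, -3.1]
grip_width: 0.349
gripper_force: 30.0
```

```bash
python3 go.py 616.7 82.1 32.8
```

```text
t 15.4 tcp [616.1  82.5 114.2] F [-0.9  0.1 -3.1] w 30.7 gf 30.0 twist [-0.002 -0.    -0.   ]
[616.7  82.1  32.8] -> [-0.5  0.7 81.4]
```

{"op": "jog_arm", "data": {
  "targets": [
    {"delta_pos": [-0.5, 0, 35], "twist": [0, 0, 0], "claw": 0},
    {"delta_pos": [0, 0, 30], "twist": [0, 0, 0], "claw": 0},
    {"delta_pos": [0, 0, 11], "twist": [0, 0, 0], "claw": 0},
    {"delta_pos": [0, 0, 4], "twist": [0, 0, 0], "claw": 0},
    {"delta_pos": [0, 0, 1.5], "twist": [0, 0, 0], "claw": 0}
  ]
}}

```text
time: 16.02
ee_pos: [0.6173, 0.0818, 0.0342]
tool_rot: [0.683, 0.731, 0.001, 0.001]
contact_force: [0.2, -0.5, -2.8]
grip_width: 0.35
gripper_force: 30.0
```

{"op": "jog_arm", "data": {
  "targets": [
    {"delta_pos": [0, 0, 0], "twist": [0, 0, 0], "claw": 0},
    {"delta_pos": [0, 0, 0], "twist": [0, 0, 0], "claw": 0}
  ]
}}

```text
time: 16.27
ee_pos: [0.6172, 0.0817, 0.0338]
tool_rot: [0.683, 0.731, 0.0, 0.0]
contact_force: [0.4, 0.5, -3.0]
grip_width: 0.346
gripper_force: 30.0
```

```bash
python3 go.py 616.7 82.1 32.6
```

```text
t 16.27 tcp [617.2  81.7  33.8] F [ 0.4  0.5 -3. ] w 30.5 gf 30.0 twist [ 0.001  0.    -0.001]
[616.7  82.1  32.6] -> [ 0.5 -0.4  1.2]
```

{"op": "jog_arm", "data": {
  "targets": [
    {"delta_pos": [0.5, -0.5, 1], "twist": [0, 0, 0], "claw": 0},
    {"delta_pos": [0, 0, 0], "twist": [0, 0, 0], "claw": 0},
    {"delta_pos": [0, 0, 0], "twist": [0, 0, 0], "claw": 0}
  ]
}}

```text
time: 16.65
ee_pos: [0.6166, 0.0821, 0.0325]
tool_rot: [0.683, 0.731, 0.0, 0.0]
contact_force: [0.8, -0.1, -2.1]
grip_width: 0.354
gripper_force: 30.0
```

{"op": "jog_arm", "data": {
  "targets": [
    {"delta_pos": [0, 0, 0], "twist": [0, 0, 0], "claw": 0.7},
    {"delta_pos": [0, 0, 0], "twist": [0, 0, 0], "claw": 0.7},
    {"delta_pos": [0, 0, 0], "twist": [0, 0, 0], "claw": 0.7},
    {"delta_pos": [0, 0, 0], "twist": [0, 0, 0], "claw": 0.7}
  ]
}}

```text
time: 17.15
ee_pos: [0.6164, 0.0821, 0.0323]
tool_rot: [0.683, 0.731, 0.0, 0.0]
contact_force: [0.5, 0.1, -0.1]
grip_width: 0.704
gripper_force: 0.0
```

{"op": "jog_arm", "data": {
  "targets": [
    {"delta_pos": [0, 0, -30], "twist": [0, 0, 0], "claw": 0.7},
    {"delta_pos": [0, 0, -40], "twist": [0, 0, 0], "claw": 0.7},
    {"delta_pos": [0, 0, -20], "twist": [0, 0, 0], "claw": 0.7},
    {"delta_pos": [0, 0, 0], "twist": [0, 0, 0], "claw": 0.7}
  ]
}}

```text
time: 17.65
ee_pos: [0.617, 0.0821, 0.1235]
tool_rot: [0.683, 0.731, 0.001, 0.001]
contact_force: [-0.7, 0.1, -0.1]
grip_width: 0.699
gripper_force: 0.0
```

```bash
python3 go.py 459.3 -160.5 121
```

```text
t 17.65 tcp [617.   82.1 123.5] F [-0.7  0.1 -0.1] w 61.5 gf 0.0 twist [ 0.003  0.    -0.001]
[ 459.3 -160.5  121. ] -> [-231.3 -173.9    2.1]
```

{"op": "jog_arm", "data": {
  "targets": [
    {"delta_pos": [-38.5, -29, 0], "twist": [0, 0, 0], "claw": 0.7},
    {"delta_pos": [-38.5, -29, 0], "twist": [0, 0, 0], "claw": 0.7},
    {"delta_pos": [-38.5, -29, 0], "twist": [0, 0, 0], "claw": 0.7},
    {"delta_pos": [-38.5, -29, 0], "twist": [0, 0, 0], "claw": 0.7},
    {"delta_pos": [-38.5, -29, 0], "twist": [0, 0, 0], "claw": 0.7}
  ]
}}

```text
time: 18.27
ee_pos: [0.4834, -0.1207, 0.121]
tool_rot: [0.683, 0.731, -0.0, -0.001]
contact_force: [0.5, -1.0, 0.1]
grip_width: 0.705
gripper_force: 0.0
```

{"op": "jog_arm", "data": {
  "targets": [
    {"delta_pos": [-38.5, -29, 0], "twist": [0, 0, 0], "claw": 0.7},
    {"delta_pos": [0, 0, 0], "twist": [0, 0, 0], "claw": 0.7},
    {"delta_pos": [0, 0, 0], "twist": [0, 0, 0], "claw": 0.7}
  ]
}}

```text
time: 18.65
ee_pos: [0.4585, -0.1596, 0.1216]
tool_rot: [0.683, 0.731, 0.0, -0.001]
contact_force: [0.1, 0.2, 0.1]
grip_width: 0.706
gripper_force: 0.0
```

```bash
python3 go.py 459.3 -160.5 11
```

```text
t 18.65 tcp [ 458.5 -159.6  121.6] F [0.1 0.2 0.1] w 62.1 gf 0.0 twist [-0.001 -0.001 -0.001]
[ 459.3 -160.5   11. ] -> [ -1.    0.8 110.6]
```

{"op": "jog_arm", "data": {
  "targets": [
    {"delta_pos": [-1, 0, 40], "twist": [0, 0, 0], "claw": 0.7},
    {"delta_pos": [0, 0, 40], "twist": [0, 0, 0], "claw": 0.7},
    {"delta_pos": [0, 0, 30], "twist": [0, 0, 0], "claw": 0.7},
    {"delta_pos": [0, 0, 0.5], "twist": [0, 0, 0], "claw": 0.7},
    {"delta_pos": [0, 0, 0], "twist": [0, 0, 0], "claw": 0}
  ],
  "newtons": 40
}}

```text
time: 19.27
ee_pos: [0.4593, -0.1608, 0.0126]
tool_rot: [0.682, 0.731, 0.0, 0.001]
contact_force: [0.3, 0.2, 0.2]
grip_width: 0.607
gripper_force: 0.0
```

{"op": "jog_arm", "data": {
  "targets": [
    {"delta_pos": [0, 0, 0], "twist": [0, 0, 0], "claw": 0},
    {"delta_pos": [0, 0, 0], "twist": [0, 0, 0], "claw": 0},
    {"delta_pos": [0, 0, 0], "twist": [0, 0, 0], "claw": 0},
    {"delta_pos": [0, 0, 0], "twist": [0, 0, 0], "claw": 0}
  ]
}}

```text
time: 19.77
ee_pos: [0.4594, -0.1614, 0.0128]
tool_rot: [0.683, 0.731, 0.0, 0.001]
contact_force: [1.4, 2.9, 7.5]
grip_width: 0.438
gripper_force: 40.0
```

```bash
python3 go.py 459.3 -160.5 135 612 151.7 135
```

```text
t 19.77 tcp [ 459.4 -161.4   12.8] F [1.4 2.9 7.5] w 38.5 gf 40.0 twist [ 0.002  0.001 -0.001]
[ 459.3 -160.5  135. ] -> [   0.8    0.2 -122.2]
[612.  151.7 135. ] -> [301.1 173.5   0. ]
```

{"op": "jog_arm", "data": {
  "targets": [
    {"delta_pos": [0, 0, -30], "twist": [0, 0, 0], "claw": 0},
    {"delta_pos": [0, 0, -35], "twist": [0, 0, 0], "claw": 0},
    {"delta_pos": [0, 0, -35], "twist": [0, 0, 0], "claw": 0},
    {"delta_pos": [0, 0, -22], "twist": [0, 0, 0], "claw": 0},
    {"delta_pos": [30, 17, 0], "twist": [0, 0, 0], "claw": 0}
  ]
}}

```text
time: 20.4
ee_pos: [0.4736, -0.1311, 0.1351]
tool_rot: [0.684, 0.73, 0.0, 0.001]
contact_force: [0.3, -0.3, -4.5]
grip_width: 0.44
gripper_force: 40.0
```

{"op": "jog_arm", "data": {
  "targets": [
    {"delta_pos": [40, 23, 0], "twist": [0, 0, 0], "claw": 0},
    {"delta_pos": [40, 23, 0], "twist": [0, 0, 0], "claw": 0},
    {"delta_pos": [40, 23, 0], "twist": [0, 0, 0], "claw": 0},
    {"delta_pos": [40, 23, 0], "twist": [0, 0, 0], "claw": 0},
    {"delta_pos": [40, 23, 0], "twist": [0, 0, 0], "claw": 0}
  ]
}}

```text
time: 21.02
ee_pos: [0.5745, 0.0787, 0.1332]
tool_rot: [0.683, 0.731, -0.001, -0.001]
contact_force: [1.1, -0.6, -4.4]
grip_width: 0.438
gripper_force: 40.0
```

{"op": "jog_arm", "data": {
  "targets": [
    {"delta_pos": [40, 23, 0], "twist": [0, 0, 0], "claw": 0},
    {"delta_pos": [31, 19, 0], "twist": [0, 0, 0], "claw": 0},
    {"delta_pos": [0, 0, 0], "twist": [0, 0, 0], "claw": 0},
    {"delta_pos": [0, 0, 0], "twist": [0, 0, 0], "claw": 0}
  ]
}}

```text
time: 21.52
ee_pos: [0.6111, 0.1505, 0.133]
tool_rot: [0.683, 0.731, -0.001, -0.001]
contact_force: [-1.2, -0.5, -4.7]
grip_width: 0.438
gripper_force: 40.0
```

```bash
python3 go.py 612 151.7 33.1
```

```text
t 21.52 tcp [611.1 150.5 133. ] F [-1.2 -0.5 -4.7] w 38.6 gf 40.0 twist [-0.002  0.    -0.001]
[612.  151.7  33.1] -> [ 1.2  1.2 99.9]
```

{"op": "jog_arm", "data": {
  "targets": [
    {"delta_pos": [1, 0.5, 35], "twist": [0, 0, 0], "claw": 0},
    {"delta_pos": [0, 0, 35], "twist": [0, 0, 0], "claw": 0},
    {"delta_pos": [0, 0, 20], "twist": [0, 0, 0], "claw": 0},
    {"delta_pos": [0, 0, 7], "twist": [0, 0, 0], "claw": 0},
    {"delta_pos": [0, 0, 2], "twist": [0, 0, 0], "claw": 0}
  ]
}}

```text
time: 22.15
ee_pos: [0.6123, 0.1514, 0.0351]
tool_rot: [0.683, 0.73, 0.0, 0.0]
contact_force: [-0.0, 0.1, -5.1]
grip_width: 0.44
gripper_force: 40.0
```

{"op": "jog_arm", "data": {
  "targets": [
    {"delta_pos": [0, 0, 0], "twist": [0, 0, 0], "claw": 0},
    {"delta_pos": [0, 0, 0], "twist": [0, 0, 0], "claw": 0}
  ]
}}

```text
time: 22.4
ee_pos: [0.6125, 0.152, 0.0355]
tool_rot: [0.683, 0.731, 0.0, 0.0]
contact_force: [0.1, -0.2, -4.9]
grip_width: 0.44
gripper_force: 40.0
```

```bash
python3 go.py 612 151.7 33
```

```text
t 22.4 tcp [612.5 152.   35.5] F [ 0.1 -0.2 -4.9] w 38.7 gf 40.0 twist [ 0.001  0.    -0.001]
[612.  151.7  33. ] -> [-0.2 -0.5  2.5]
```

{"op": "jog_arm", "data": {
  "targets": [
    {"delta_pos": [0, -0.5, 1.5], "twist": [0, 0, 0], "claw": 0},
    {"delta_pos": [0, 0, 0.7], "twist": [0, 0, 0], "claw": 0},
    {"delta_pos": [0, 0, 0], "twist": [0, 0, 0], "claw": 0},
    {"delta_pos": [0, 0, 0], "twist": [0, 0, 0], "claw": 0}
  ]
}}

```text
time: 22.9
ee_pos: [0.6116, 0.152, 0.0329]
tool_rot: [0.683, 0.731, 0.0, 0.0]
contact_force: [-3.8, -0.3, 2.3]
grip_width: 0.442
gripper_force: 40.0
```

{"op": "jog_arm", "data": {
  "targets": [
    {"delta_pos": [0, 0, 0], "twist": [0, 0, 0], "claw": 0.75},
    {"delta_pos": [0, 0, 0], "twist": [0, 0, 0], "claw": 0.75},
    {"delta_pos": [0, 0, 0], "twist": [0, 0, 0], "claw": 0.75},
    {"delta_pos": [0, 0, 0], "twist": [0, 0, 0], "claw": 0.75}
  ]
}}

```text
time: 23.4
ee_pos: [0.6117, 0.152, 0.0326]
tool_rot: [0.683, 0.731, 0.0, 0.0]
contact_force: [0.6, 0.3, 0.2]
grip_width: 0.746
gripper_force: 0.0
```

{"op": "jog_arm", "data": {
  "targets": [
    {"delta_pos": [0, 0, -30], "twist": [0, 0, 0], "claw": 0.75},
    {"delta_pos": [0, 0, -40], "twist": [0, 0, 0], "claw": 0.75},
    {"delta_pos": [0, 0, -40], "twist": [0, 0, 0], "claw": 0.75},
    {"delta_pos": [40, -40, 0], "twist": [0, 0, 0], "claw": 0.75},
    {"delta_pos": [40, -40, 0], "twist": [0, 0, 0], "claw": 0.75}
  ]
}}

```text
time: 24.02
ee_pos: [0.5254, 0.2269, 0.1428]
tool_rot: [0.683, 0.73, 0.0, 0.0]
contact_force: [-0.1, 0.5, -0.6]
grip_width: 0.748
gripper_force: 0.0
```

{"op": "jog_arm", "data": {
  "targets": [
    {"delta_pos": [40, -40, 0], "twist": [0, 0, 0], "claw": 0.75},
    {"delta_pos": [40, -40, 0], "twist": [0, 0, 0], "claw": 0.75},
    {"delta_pos": [40, -30, 0], "twist": [0, 0, 0], "claw": 0.75},
    {"delta_pos": [0, 0, 0], "twist": [0, 0, 0], "claw": 0.75},
    {"delta_pos": [0, 0, 0], "twist": [0, 0, 0], "claw": 0.75}
  ]
}}

```text
time: 24.65
ee_pos: [0.409, 0.3383, 0.1426]
tool_rot: [0.683, 0.731, 0.0, 0.0]
contact_force: [-0.0, -0.0, 0.1]
grip_width: 0.751
gripper_force: 0.0
```

```bash
python3 - <<'E'
from h import *
t=cams.capture("top");s=cams.capture("scene")
a=cv2.resize(t[160:220,130:340],None,fx=3.8,fy=3.8,interpolation=0);b=cv2.resize(s[225:325,305:515+0],None,fx=3.8,fy=3.6,interpolation=0)[:370]
cv2.imwrite("pics/c4.png",np.vstack([a,b])[:,:,::-1]);cv2.imwrite("pics/full.png",t[:,:,::-1])
print(a.shape,b.shape)
E
python3 go.py
```

```text
(228, 798, 3) (360, 798, 3)
t 24.75 tcp [409.4 337.8 142.5] F [-0.6 -1.2 -0.9] w 66.3 gf 0.0 twist [ 0.     0.    -0.002]
```

View pics/c4.png

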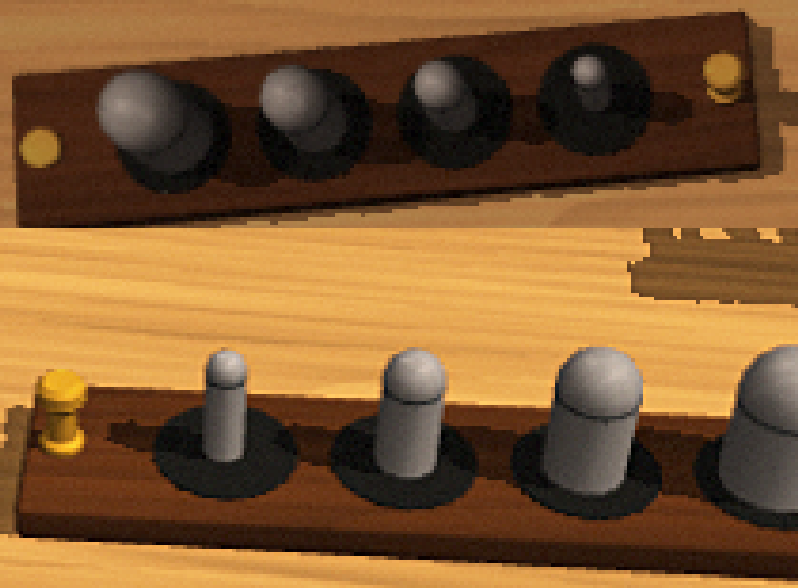

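View pics/full.png

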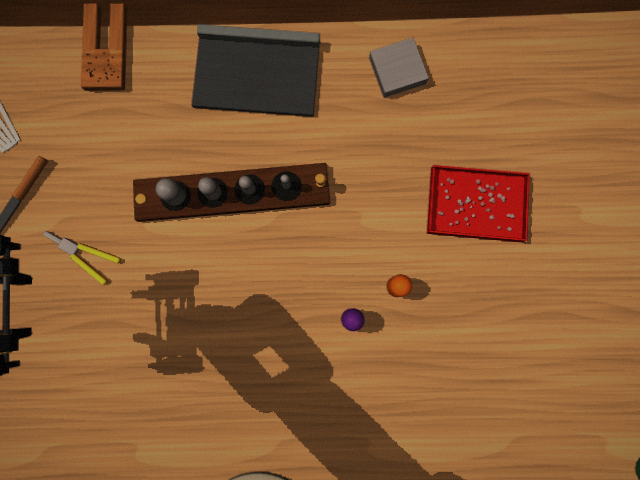

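All four stand upright in order away from the post, and the decoys (400,286), (352,320) and the tray haven't moved. One numeric check of the centring before I hand in.

Run:
```python
from h import *
t=np.array([(588.5,70.5),(439,84),(294,99.5),(140,112)])/3.8-.5+(130,160)
s=np.array([(226.5,(371-228)/3.6*3.8),(414.5,(380-228)/3.6*3.8),(600,(390.5-228)/3.6*3.8)])/3.8-.5+(305,225)
P=plane("top",[(286.2,185.8),(249.2,189.2),(212.4,192.4),(175.4,195.6)],.02)*1e3
Q=plane("scene",[(363.6,286.8),(410.6,289.3),(458.5,292)],.02)*1e3
print((plane("top",t,.065)*1e3-P).round(1),(plane("scene",s,.065)*1e3-Q).round(1))
```

```text
[[ 2.3 -0.2 45. ]
 [ 2.4  0.5 45. ]
 [ 1.  -0.7 45. ]
 [ 1.2  2.  45. ]] [[ 0.5 -0.6 45. ]
 [ 0.6  0.4 45. ]
 [ 1.5 -0.9 45. ]]
```

```bash
python3 -c "from cell import job;print(job.hand_in())"
```

```text
the job is handed in; nothing more can be done
None
```

I handed the job in at about 25 s: all four punches stand upright, 16, 24, 32 and 40 mm from the post outward, each within about 2.5 mm of its pad's centre by camera, and the tray and decoys were not moved.

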